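# Reject bossless covers and nest the sound set

### The job

Five black moulded covers lie mouth down on the packing bench. Put the two that have no round screw boss on top into the yellow reject tray, the large one flat in the wide bay and the medium one flat in the narrow bay, and nest the three sound covers, mouth down, in the middle of the cardboard square: the small one first, the medium one over it, then the large one over both, each right down on the card. Set the covers down rather than dropping them, and leave the marker pen and the deburring scraper where they are.

Things in the scene. Friction and masses are not known exactly. Their poses are not given: they have to be found in the camera images.
- small_sound: Small loose black plastic cap, square, mouth down: 32 x 32 mm, body 28 mm high, flat closed top, walls and top 3 mm (cavity 26 x 26 x 25 mm high). SOUND: a round boss 14 mm across, 8 mm high, with a steel insert, stands mid-top (total 36 mm). Origin: centre of its lower rim plane; z up, x, y square to its sides; about 30 g.
- medium_sound: Medium loose black plastic cap, square, mouth down: 48 x 48 mm, body 42 mm high, flat closed top, walls and top 3 mm (cavity 42 x 42 x 39 mm high). SOUND: a round boss 20 mm across, 8 mm high, with a steel insert, stands mid-top (total 50 mm). Origin: centre of its lower rim plane; z up, x, y square to its sides; about 60 g.
- large_sound: Large loose black plastic cap, square, mouth down: 64 x 64 mm, body 56 mm high, flat closed top, walls and top 3 mm (cavity 58 x 58 x 53 mm high). SOUND: a round boss 26 mm across, 8 mm high, with a steel insert, stands mid-top (total 64 mm). Origin: centre of its lower rim plane; z up, x, y square to its sides; about 110 g.
- medium_bossless: Medium loose black plastic cap, square, mouth down: 48 x 48 mm, body 42 mm high, flat closed top, walls and top 3 mm (cavity 42 x 42 x 39 mm high). REJECT: its top is bare, the boss is missing. Origin: centre of its lower rim plane; z up, x, y square to its sides; about 60 g.
- large_bossless: Large loose black plastic cap, square, mouth down: 64 x 64 mm, body 56 mm high, flat closed top, walls and top 3 mm (cavity 58 x 58 x 53 mm high). REJECT: its top is bare, the boss is missing. Origin: centre of its lower rim plane; z up, x, y square to its sides; about 110 g.
- card: Square of brown cardboard, 120 x 120 mm, 4 mm thick, fixed to the bench. Origin: centre of its underside, on the bench top; x and y square to its edges.
- tray: Shallow fixed yellow tray, 118 (x) by 168 (y) mm, 16 mm high, floor and walls 4 mm. A 4 mm divider, 16 mm high, at y = +14 mm parts it into a narrow bay (centre y = +48 mm, 64 mm wide along y) and a wide bay (centre y = -34 mm, 92 mm wide), both 110 mm along x. Origin: centre of its underside, on the bench top.
- marker: Bystander: marker pen, white with a blue cap, lying on the bench, 135 mm long along its x, about 18 mm high at the cap's clip. Origin: mid-length, on the bench top. Leave it alone.
- scraper: Bystander: deburring scraper lying on the bench, black flat handle and thin steel blade, 130 mm long along its x, 12 mm wide and high. Origin: mid-length, on the bench top. Leave it alone.
Things that resemble listed ones, but are neither listed nor needed, are in the scene too. What is shaped like the large_sound but turquoise or white is not meant.

How it is judged:
By the outcome, as a careful person would: the job done as asked, in the order asked, and still so for the second after the job is handed in, with the robot touching nothing.
It also fails if it takes over 120 s, if anything falls off the work surface, if the arm or the gripper's body presses on something with over 40 N, if the wrist force passes 120 N, or if a joint passes its speed limit or range.

### The arm

A 6-joint arm with a two-finger parallel gripper is mounted at the origin on the work surface. World frame = base frame: x ahead of the robot, y to its left, z up, the work surface at z = 0. Lengths are in m, angles in degrees, forces in N, time in s.
With the tool pointing down it reaches from about 0.375 to 0.975 m from the base axis. Payload 3.8 kg.
Tool frame: the origin (TCP) lies at the centre of the arm's flange, where the gripper is bolted on; the fingertips stand 166 mm ahead of it and the grasp point (between the pads) lies 147 mm ahead of it; z points along the fingers, y is the line along which they close (so a half turn about z gives the same grasp; the last joint's range is limited). The gripper opens to 88 mm and grips with 3 to 60 N. Pads are 18 mm wide; open, the fingers measure 123 mm over their backs; the gripper's body (75 mm by 187 mm) begins 45 mm behind the grasp point.
Start: joints at [68.188, 15.12, 91.902, -0, 72.978, -2.114], TCP at [0.228, 0.635, 0.405] pointing down, gripper open.
Joint ranges: [-150.88, 150.88], [-54.13, 125.18], [17.81, 147.31], [-75.09, 255.09], [0, 152.58], [-146.25, 146.25]. Speed limits (degrees/s): [147.25, 147.25, 180, 180, 180, 180].

### API

Orientations are given as a 3x3 rotation matrix whose columns are the frame's x, y, z axes.
In Python, from station import state, get_image, get_calibration, close_job gives the robot as it stands. The module is installed in compiled form; this text tells all that it offers.
- The arm moves only by the tool drive_tool, never from a script. Its argument "commands" is a list of rows, each a list of 7 numbers: the shift along the tool's x, y, z in cm, then the turn, a rotation vector about the tool's x, y, z in rad, then the opening, from 0 (shut) to 1 (fully open). In form: [[x, y, z, ax, ay, az, fingers], ...]. A call has 1 to 12 rows; each row shifts and turns the commanded pose from where the row before left it, along the tool's axes as they then stand; what a row does not reach is not made up. A row lasts 1/8 s, in which the tool goes at most 62.5 mm and 10.7 degrees, less where a joint would pass 70% of its speed; a pose out of reach is approached as far as the arm can. A call with a gripper value outside its range is refused whole. The fingers move at their own pace and stop on an object; "newtons" is the grip in N (left out, the last holds). Time passes only in rows, so rows that do not move let the fingers close. It gives the time, the measured TCP pose, the force, the opening and the grip force at its end, in the units of the state.
- state(): the state, without advancing time (a new reading comes with each control period).
- get_image(name): name is "side" or "top"; returns the picture (420x560x3 uint8, red, green, blue); there is no depth.
- get_calibration(name): a dict with "intrinsics" (3x3 intrinsics, pixels), "R" (3x3) and "t" (3): a world point X has camera coordinates R X + t. Camera axes: x right, y down, z forward; pixel columns grow to the right and rows downward; lengths in m; the calibration is good to about 2 mm. A picture is of the moment at which its call begins. get_calibration takes no time and is no camera call.
- close_job(): hands the job in; it is judged then, once.
The state is a dict: "clock": time; "joints": joint angles; "qvel": joint speeds; "effort": joint torques, N m; "position": TCP position; "orientation": TCP orientation; "contact_force": force on the tool from outside, world axes, zero at the start; "moment": the same for the moment, N m; "gripper_width": opening from 0.0 (shut) to 1.0 (fully open); "grip_force": force on a finger pad.
Only numpy, scipy, OpenCV 4.12 (cv2) and the standard library are available. Lean on these libraries where they do the work, as an engineer would, in place of code of your own. Each camera call takes 0.05 s, during which the arm holds its last target. There are 200 camera calls.

## Working session

There is one attempt and no reset: what is moved stays moved. The work goes in short steps, Python scripts to look and compute and a tool call to move; the robot and the scene stay as the last step left them, time stands still between calls to the robot, and variables do not carry over. Pictures are saved under pics/ and viewed, at most 14 in all, crops included, and the job is handed in when it is done.

Besides the shell and the picture viewer there is one more tool, called after "Call:" as a command line: name --pt "numbers of a row" for each row, then --argument value for the rest. drive_tool: Moves the arm, as the interface text tells. Its arguments: {"type":"object","properties":{"commands":{"type":"array"},"newtons":{"type":"number"}},"required":["commands"]}

```bash
mkdir -p pics
python3 - <<'E'
from station import *
import cv2,numpy as np
for n in("top","side"):
    im=get_image(n);cv2.imwrite(f"pics/{n}0.png",im[:,:,::-1]);c=get_calibration(n)
    print(n,np.round(c["intrinsics"],1).tolist(),np.round(c["R"],3).tolist(),np.round(c["t"],3), np.round(-c["R"].T@c["t"],3))
s=state();print({k:np.round(v,3).tolist() for k,v in s.items()})
E
```

```text
top [[407.9, 0.0, 279.1], [0.0, 407.9, 200.2], [0.0, 0.0, 1.0]] [[0.016, -1.0, -0.025], [-0.982, -0.011, -0.188], [0.188, 0.028, -0.982]] [0.082 0.48  0.816] [0.317 0.065 0.894]
side [[521.3, 0.0, 275.3], [0.0, 521.3, 214.1], [0.0, 0.0, 1.0]] [[0.905, -0.425, -0.02], [-0.268, -0.534, -0.802], [0.33, 0.731, -0.597]] [-0.395  0.191  0.934] [ 0.1   -0.749  0.703]
{'clock': 0.1, 'joints': [68.189, 15.164, 91.97, -0.002, 72.979, -2.115], 'qvel': [0.003, 0.071, -0.25, -0.064, -0.08, -0.023], 'effort': [0.0, -50.362, -35.807, 0.073, 0.023, -0.0], 'position': [0.227, 0.635, 0.404], 'orientation': [[-0.941, 0.337, -0.001], [0.337, 0.941, -0.002], [0.0, -0.002, -1.0]], 'contact_force': [0.294, -0.369, 0.218], 'moment': [0.005, -0.042, -0.02], 'grip_force': 0.0, 'gripper_width': 1.003}
```

View pics/top0.png

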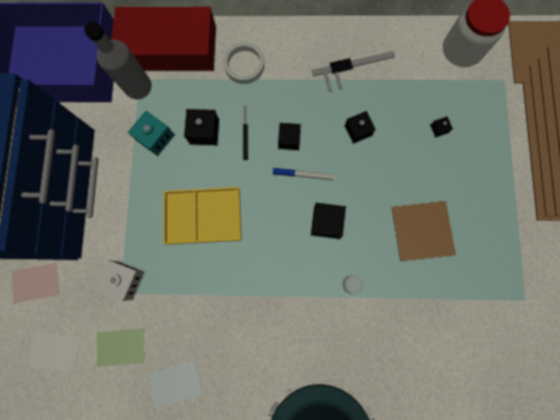

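View pics/side0.png

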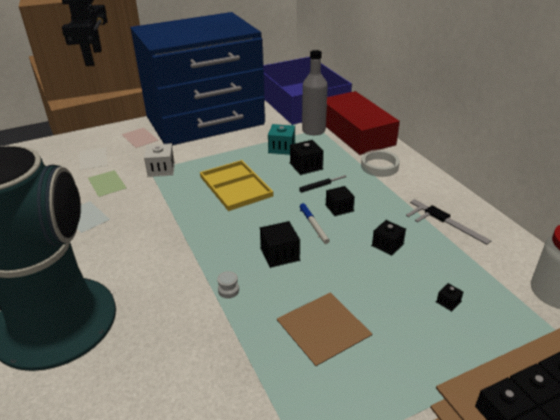

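The top view shows large_sound (202,127), medium_bossless (289,136), medium_sound (360,127), small_sound (441,127) and large_bossless (329,221). The card is at (424,231) and the tray at (203,216), with its narrow bay on the left (+y). The side view agrees.

```bash
cat > h.py <<'E'
from station import *
import cv2,numpy as np
def ray(n,uv,z):
    c=get_calibration(n);uv=np.atleast_2d(uv).astype(float)
    R=np.array(c["R"]);C=-R.T@c["t"]
    d=np.c_[uv,np.ones(len(uv))]@np.linalg.inv(c["intrinsics"]).T@R
    return C+d*((z-C[2])/d[:,2:])
def proj(n,X):
    c=get_calibration(n);p=(np.atleast_2d(X)@np.array(c["R"]).T+c["t"])@np.array(c["intrinsics"]).T
    return p[:,:2]/p[:,2:]
E
python3 - <<'E'
from h import *
im=cv2.imread("pics/top0.png");hsv=cv2.cvtColor(im,cv2.COLOR_BGR2HSV)
for nm,lo,hi,z in(("card",(5,80,50),(17,220,200),.004),("tray",(20,130,90),(32,255,255),.016)):
    m=cv2.inRange(hsv,lo,hi)
    for k in sorted(cv2.findContours(m,0,1)[0],key=cv2.contourArea)[::-1][:4]:
        (a,b),_,_=cv2.minAreaRect(k)
        if b>300 or b<190 or a>470: continue
        P=ray("top",k[:,0],z)[:,:2]; r=cv2.minAreaRect((P*1000).astype(np.float32));print(nm,np.round(r[0],1),np.round(r[1],1),round(r[2],1))
tiles=[]
for u,v in((202,127),(289,136),(360,127),(441,127),(329,221),(203,216)):
    h=24 if v!=216 else 44
    t=im[v-h:v+h,u-h:u+h].astype(float); t=255*(np.clip(t/(110 if h==24 else 255),0,1))**.5
    t=cv2.resize(t.astype(np.uint8),(264,264),interpolation=cv2.INTER_CUBIC);tiles.append(t)
cv2.imwrite("pics/mont.png",np.vstack([np.hstack(tiles[:3]),np.hstack(tiles[3:])]))
E
```

```text
card [ 423.7 -222.9] [116.2 116.6] 7.2
tray [449.6 258.7] [116.4 165.8] 3.8
```

View pics/mont.png

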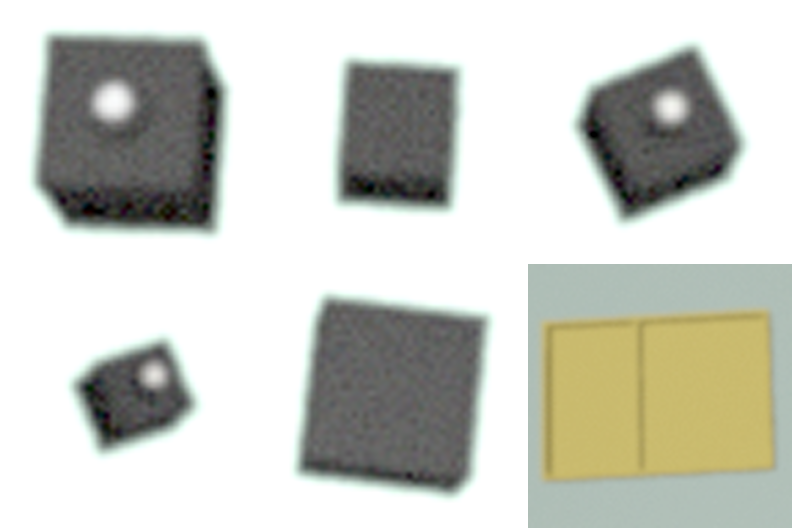

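The crops show bright top faces clearly separable from the darker side walls. Bosses are on tiles 1, 3 and 4 only, as expected.

```bash
cat >> h.py <<'E'
def tops(im,items,f=6):
    for nm,u,v,s,z in items:
        h=26
        t=cv2.cvtColor(im,cv2.COLOR_BGR2GRAY)[v-h:v+h,u-h:u+h]
        t=cv2.GaussianBlur(cv2.resize(t,None,fx=f,fy=f,interpolation=cv2.INTER_CUBIC),(0,0),3)
        m=cv2.inRange(t,11,75);m=cv2.morphologyEx(m,cv2.MORPH_OPEN,np.ones((27,27)))
        k=max(cv2.findContours(m,0,1)[0],key=cv2.contourArea);k=cv2.convexHull(k)[:,0]
        uv=(k+.5)/f-.5+[u-h,v-h]
        P=ray("top",uv,z)[:,:2];r=cv2.minAreaRect((P*1000).astype(np.float32))
        print(nm,np.round(r[0],1),np.round(r[1],1),"want",s,"ang",round(r[2],1),"px",np.round(uv.mean(0),1))
IT=[("LS",202,127,64,.056),("MB",289,136,48,.042),("MS",360,127,48,.042),("SS",441,127,32,.028),("LB",329,221,64,.056)]
E
python3 - <<'E'
from h import *
im=cv2.imread("pics/top0.png");tops(im,IT)
# boss insert centroid, both views
print("--boss top")
g=cv2.cvtColor(im,cv2.COLOR_BGR2GRAY)
for (nm,u,v,s,z) in IT:
    if nm[1]!="S" or nm=="LS" and 0: continue
    q=g[v-14:v+10,u-10:u+12].astype(float);yy,xx=np.mgrid[v-14:v+10,u-10:u+12]
    P=np.unravel_index(0,q.shape)
    w=np.where(q>40,q,0);n,l,st,ce=cv2.connectedComponentsWithStats((w>0).astype(np.uint8))
    for i in range(1,n):
        if 3<st[i,4]<40:
            mm=(l==i)*q;c=[(mm*xx).sum()/mm.sum(),(mm*yy).sum()/mm.sum()]
            print(nm,st[i,4],np.round(c,1),np.round(ray("top",c,z+.008),4))
E
```

```text
LS [647.3 264.8] [65.9 63.8] want 64 ang 88.5 px [201.2 119.5]
MB [629.9  69.5] [47.7 47.4] want 48 ang 87.4 px [289.2 131.1]
MS [652.7 -88. ] [47.7 47.1] want 48 ang 23.6 px [360.  123.6]
SS [ 668.6 -275.4] [11.8 15. ] want 32 ang 0.3 px [444.8 118.5]
LB [438.5 -13.3] [65.9 64. ] want 64 ang 83.2 px [328.3 214.5]
--boss top
MS 36 [353.5 114.1] [[ 0.6712 -0.0709  0.05  ]]
MS 26 [369.9 115.5] [[ 0.6681 -0.1064  0.05  ]]
MS 26 [361.5 122. ] [[ 0.6531 -0.0878  0.05  ]]
MS 4 [370.4 135.8] [[ 0.6217 -0.1061  0.05  ]]
SS 14 [444.5 122.7] [[ 0.6581 -0.272   0.036 ]]
```

```bash
cat >> h.py <<'E'
def to(x,y,phi,z):
    "world goal -> turn first (about tool z), then tool-frame shift in cm; also tilt fix"
    s=state();R=np.array(s["orientation"]);p=np.array(s["position"])
    f=np.radians(phi);G=np.array([[-np.sin(f),np.cos(f),0],[np.cos(f),np.sin(f),0],[0,0,-1]]).T.T
    rv=cv2.Rodrigues(R.T@G)[0].ravel()
    print("t",s["clock"],"p",np.round(p,4),"turn",np.round(rv,3),"shift_cm",np.round(G.T@(np.array([x,y,z])-p)*100,2),"w",round(s["gripper_width"],3),"F",np.round(s["contact_force"],1))
E
python3 - <<'E'
from h import *
to(.4385,-.0133,-6.8,.30)
im=cv2.imread("pics/top0.png")
g=cv2.cvtColor(im,cv2.COLOR_BGR2GRAY);f=6;h=18;u,v=441,127
t=cv2.GaussianBlur(cv2.resize(g[v-h:v+h,u-h:u+h],None,fx=f,fy=f,interpolation=cv2.INTER_CUBIC),(0,0),3)
m=(t<75).astype(np.uint8);k=max(cv2.findContours(m,0,1)[0],key=cv2.contourArea);F=np.zeros_like(m);cv2.drawContours(F,[k],-1,1,-1)
F[(t<=11)]=0;F=cv2.morphologyEx(F,cv2.MORPH_OPEN,np.ones((21,21)))
k=cv2.convexHull(max(cv2.findContours(F,0,1)[0],key=cv2.contourArea))[:,0];uv=(k+.5)/f-.5+[u-h,v-h]
print(cv2.minAreaRect((ray("top",uv,.028)[:,:2]*1000).astype(np.float32)))
E
```

```text
t 0.1 p [0.2274 0.6352 0.4035] turn [-2.000e-03  1.000e-03  1.346e+00] shift_cm [-61.9   28.64  10.35] w 1.003 F [ 0.3 -0.4  0.2]
((664.5150146484375, -277.1799011230469), (20.742759704589844, 17.66178321838379), 0.3135749399662018)
```

Call:
drive_tool --pt "0 0 0.5 0 0 0.15 1" --pt "0 0 0.5 0 0 0.15 1" --pt "0 0 0.5 0 0 0.15 1" --pt "0 0 0.5 0 0 0.15 1" --pt "0 0 0.5 0 0 0.15 1" --pt "0 0 0.5 0 0 0.15 1" --pt "0 0 0.5 0 0 0.15 1" --pt "0 0 0.5 0 0 0.15 1" --pt "0 0 0 0 0 0.146 1" --pt "-4 1.85 0 0 0 0 1" --pt "-4 1.85 0 0 0 0 1" --pt "-4 1.85 0 0 0 0 1"

```text
clock: 1.6
position: [0.2639, 0.5101, 0.3637]
orientation: [[0.116, 0.993, -0.014], [0.993, -0.116, 0.003], [0.002, -0.014, -1.0]]
contact_force: [-47.6, 18.0, 1.2]
gripper_width: 0.997
grip_force: 0.0
```

Call:
drive_tool --pt "-4.5 2.1 0 0 0 0 1" --pt "-4.5 2.1 0 0 0 0 1" --pt "-4.5 2.1 0 0 0 0 1" --pt "-4.5 2.1 0.5 0 0 0 1" --pt "-4.5 2.1 0.5 0 0 0 1" --pt "-4.5 2.1 0.5 0 0 0 1" --pt "-4.5 2.1 0.5 0 0 0 1" --pt "-4.5 2.1 0.5 0 0 0 1" --pt "-4.5 2.1 0.5 0 0 0 1" --pt "-4.5 2.1 0.5 0 0 0 1" --pt "-3 1.4 0.5 0 0 0 1" --pt "0 0 0 0 0 0 1"

```text
clock: 3.1
position: [0.4338, 0.0049, 0.3241]
orientation: [[0.123, 0.992, -0.001], [0.992, -0.123, -0.0], [-0.0, -0.001, -1.0]]
contact_force: [-0.7, 0.7, 0.9]
gripper_width: 1.0
grip_force: 0.0
```

```bash
python3 -c "
from h import *
to(.4385,-.0133,-6.8,.194)"
```

```text
t 3.1 p [0.4338 0.0049 0.3241] turn [-0.001  0.    -0.004] shift_cm [-1.75  0.68 13.01] w 1.0 F [-0.7  0.7  0.9]
```

Call:
drive_tool --pt "-0.9 0.35 1 0 0 0 1" --pt "-0.85 0.33 2 0 0 0 1" --pt "0 0 2 0 0 0 1" --pt "0 0 2 0 0 0 1" --pt "0 0 2 0 0 0 1" --pt "0 0 2 0 0 0 1" --pt "0 0 1.5 0 0 0 1" --pt "0 0 0.5 0 0 0 1" --pt "0 0 0 0 0 0 1"

```text
clock: 4.22
position: [0.4385, -0.0114, 0.1946]
orientation: [[0.118, 0.993, -0.0], [0.993, -0.118, 0.0], [-0.0, -0.0, -1.0]]
contact_force: [0.5, -0.1, 0.3]
gripper_width: 1.001
grip_force: 0.0
```

```bash
python3 -c "
from h import *
to(.4385,-.0133,-6.8,.194)
cv2.imwrite('pics/side1.png',cv2.resize(get_image('side')[:,:,::-1][150:350,180:400],None,fx=3,fy=3)[:600,:660])"
```

```text
t 4.225 p [ 0.4385 -0.0114  0.1946] turn [-0.  0.  0.] shift_cm [-0.19  0.02  0.06] w 1.001 F [ 0.5 -0.1  0.3]
```

View pics/side1.png

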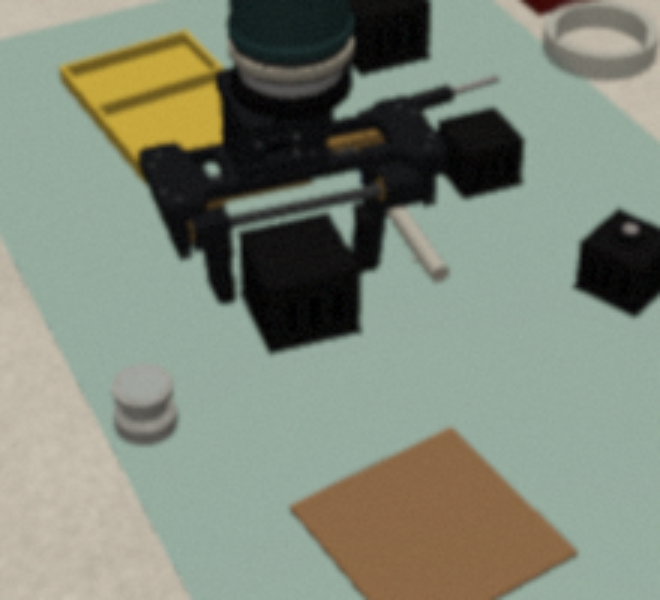

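The fingers straddle the large bossless cover with its sides free on both sides, so I close and lift.

Call:
drive_tool --pt "-0.2 0 0 0 0 0 1" --pt "0 0 0 0 0 0 0.5" --pt "0 0 0 0 0 0 0.5" --pt "0 0 0 0 0 0 0.5" --pt "0 0 0 0 0 0 0.5" --pt "0 0 0 0 0 0 0.5" --pt "0 0 -0.5 0 0 0 0.5" --pt "0 0 -1.5 0 0 0 0.5" --pt "0 0 -3 0 0 0 0.5" --pt "0 0 -3 0 0 0 0.5" --pt "0 0 -1 0 0 0 0.5" --pt "0 0 0 0 0 0 0.5" --newtons 20

```text
clock: 5.78
position: [0.4385, -0.0136, 0.2855]
orientation: [[0.119, 0.993, 0.002], [0.993, -0.119, -0.0], [0.0, 0.002, -1.0]]
contact_force: [-0.4, -0.7, -2.0]
gripper_width: 0.726
grip_force: 20.0
```

```bash
python3 -c "
from h import *
to(.4519,.2248,3.8,.23)"
```

```text
t 5.775 p [ 0.4385 -0.0136  0.2855] turn [ 0.002  0.    -0.185] shift_cm [23.7   2.92  5.55] w 0.726 F [-0.4 -0.7 -2. ]
```

Call:
drive_tool --pt "0 0 0 0 0 -0.06 0.5" --pt "0 0 0 0 0 -0.075 0.5" --pt "0 0 0 0 0 -0.05 0.5" --pt "1.5 0.2 0 0 0 0 0.5" --pt "3 0.4 0 0 0 0 0.5" --pt "3.5 0.4 0 0 0 0 0.5" --pt "3.5 0.4 0 0 0 0 0.5" --pt "3.5 0.4 0 0 0 0 0.5" --pt "3.5 0.4 0 0 0 0 0.5" --pt "3 0.4 0 0 0 0 0.5" --pt "2.2 0.32 0 0 0 0 0.5" --pt "0 0 0 0 0 0 0.5"

```text
clock: 7.28
position: [0.4512, 0.2265, 0.2839]
orientation: [[-0.068, 0.998, -0.001], [0.998, 0.068, -0.0], [-0.0, -0.001, -1.0]]
contact_force: [0.1, 0.2, -1.6]
gripper_width: 0.722
grip_force: 20.0
```

```bash
python3 -c "
from h import *
to(.4519,.2248,3.8,.198)"
```

```text
t 7.275 p [0.4512 0.2265 0.2839] turn [-0.001  0.     0.002] shift_cm [-0.18  0.06  8.59] w 0.722 F [ 0.1  0.2 -1.6]
```

Call:
drive_tool --pt "0 0 1 0 0 0 0.5" --pt "0 0 2 0 0 0 0.5" --pt "0 0 2 0 0 0 0.5" --pt "0 0 1.5 0 0 0 0.5" --pt "0 0 1 0 0 0 0.5" --pt "0 0 0.6 0 0 0 0.5" --pt "0 0 0 0 0 0 0.5" --pt "0 0 0 0 0 0 0.5"

```text
clock: 8.28
position: [0.4521, 0.225, 0.2043]
orientation: [[-0.066, 0.998, 0.001], [0.998, 0.066, 0.0], [0.0, 0.001, -1.0]]
contact_force: [-0.4, 0.6, -1.5]
gripper_width: 0.724
grip_force: 20.0
```

```bash
python3 -c "
from h import *
to(.4519,.2248,3.8,.198)"
```

```text
t 8.275 p [0.4521 0.225  0.2043] turn [ 0.001 -0.    -0.   ] shift_cm [-0.02 -0.03  0.63] w 0.724 F [-0.4  0.6 -1.5]
```

Call:
drive_tool --pt "0 0 0.3 0 0 0 0.5" --pt "0 0 0.15 0 0 0 0.5" --pt "0 0 0.1 0 0 0 0.5" --pt "0 0 0.05 0 0 0 0.5" --pt "0 0 0 0 0 0 0.5"

```text
clock: 8.9
position: [0.4519, 0.2249, 0.199]
orientation: [[-0.066, 0.998, -0.0], [0.998, 0.066, -0.0], [-0.0, -0.0, -1.0]]
contact_force: [-4.6, -2.2, 9.1]
gripper_width: 0.723
grip_force: 20.0
```

Contact at the expected height. I release and rise.

Call:
drive_tool --pt "0 0 0 0 0 0 0.9" --pt "0 0 0 0 0 0 0.9" --pt "0 0 0 0 0 0 0.9" --pt "0 0 -1 0 0 0 0.9" --pt "0 0 -2.5 0 0 0 0.9" --pt "0 0 -3.5 0 0 0 0.9" --pt "0 0 -3 0 0 0.05 0.9" --pt "0 0 -1 0 0 0.06 0.9" --pt "0 0 0 0 0 0 0.9"

```text
clock: 10.02
position: [0.4523, 0.225, 0.3095]
orientation: [[0.043, 0.999, 0.003], [0.999, -0.043, 0.001], [0.001, 0.003, -1.0]]
contact_force: [-0.1, 0.1, -0.3]
gripper_width: 0.899
grip_force: 0.0
```

```bash
python3 -c "
from h import *
to(.6299,.0695,-2.6,.25)"
```

```text
t 10.025 p [0.4523 0.225  0.3095] turn [ 0.003 -0.001  0.002] shift_cm [-14.73  18.45   5.95] w 0.899 F [-0.1  0.1 -0.3]
```

Call:
drive_tool --pt "-1 1.2 0 0 0 0 0.9" --pt "-2.2 2.75 0.5 0 0 0 0.9" --pt "-2.5 3.15 1 0 0 0 0.9" --pt "-2.5 3.15 1 0 0 0 0.9" --pt "-2.5 3.15 1 0 0 0 0.9" --pt "-2.2 2.75 1 0 0 0 0.9" --pt "-1.83 2.3 0.5 0 0 0 0.9" --pt "0 0 1 0 0 0 0.9" --pt "0 0 0 0 0 0 0.9" --pt "0 0 0 0 0 0 0.9"

```text
clock: 11.28
position: [0.6288, 0.07, 0.2472]
orientation: [[0.043, 0.999, -0.001], [0.999, -0.043, 0.0], [-0.0, -0.001, -1.0]]
contact_force: [-0.7, 0.1, -0.2]
gripper_width: 0.903
grip_force: 0.0
```

```bash
python3 -c "
from h import *
to(.6299,.0695,-2.6,.18)"
```

```text
t 11.275 p [0.6288 0.07   0.2472] turn [-0.001  0.     0.002] shift_cm [-0.05  0.12  6.72] w 0.903 F [-0.7  0.1 -0.2]
```

Call:
drive_tool --pt "-0.05 0.1 1.5 0 0 0 0.8" --pt "0 0 2 0 0 0 0.8" --pt "0 0 2 0 0 0 0.8" --pt "0 0 1 0 0 0 0.8" --pt "0 0 0.2 0 0 0 0.8" --pt "0 0 0 0 0 0 0.8" --pt "0 0 0 0 0 0 0.4" --pt "0 0 0 0 0 0 0.4" --pt "0 0 0 0 0 0 0.4" --pt "0 0 0 0 0 0 0.4" --pt "0 0 0 0 0 0 0.4" --pt "0 0 0 0 0 0 0.4" --newtons 15

```text
clock: 12.78
position: [0.6309, 0.069, 0.1814]
orientation: [[0.044, 0.999, 0.001], [0.999, -0.044, 0.0], [0.0, 0.001, -1.0]]
contact_force: [-1.1, -0.0, 5.6]
gripper_width: 0.544
grip_force: 15.0
```

Call:
drive_tool --pt "0 0 -0.5 0 0 0 0.4" --pt "0 0 -1.5 0 0 0 0.4" --pt "0 0 -3 0 0 0 0.4" --pt "0 0 -4 0 0 -0.05 0.4" --pt "0 0 -2 0 0 -0.06 0.4" --pt "0 0 0 0 0 0 0.4" --pt "0 0 0 0 0 0 0.4"

```text
clock: 13.65
position: [0.63, 0.069, 0.2899]
orientation: [[-0.065, 0.998, -0.001], [0.998, 0.065, -0.0], [0.0, -0.001, -1.0]]
contact_force: [0.3, -0.2, 0.1]
gripper_width: 0.544
grip_force: 15.0
```

```bash
python3 -c "
from h import *
to(.4464,.3066,3.8,.29)"
```

```text
t 13.65 p [0.63   0.069  0.2899] turn [-0.001 -0.    -0.001] shift_cm [ 2.493e+01 -1.675e+01 -1.000e-02] w 0.544 F [ 0.3 -0.2  0.1]
```

Call:
drive_tool --pt "1.5 -1 0 0 0 0 0.4" --pt "3 -2 0 0 0 0 0.4" --pt "3.5 -2.35 0 0 0 0 0.4" --pt "3.5 -2.35 0 0 0 0 0.4" --pt "3.5 -2.35 0 0 0 0 0.4" --pt "3.5 -2.35 0 0 0 0 0.4" --pt "3.2 -2.15 0 0 0 0 0.4" --pt "2.2 -1.5 0 0 0 0 0.4" --pt "1.03 -0.7 0 0 0 0 0.4" --pt "0 0 1 0 0 0 0.4" --pt "0 0 0 0 0 0 0.4" --pt "0 0 0 0 0 0 0.4"

```text
clock: 15.15
position: [0.4474, 0.306, 0.2802]
orientation: [[-0.065, 0.998, -0.001], [0.998, 0.065, -0.001], [-0.001, -0.001, -1.0]]
contact_force: [-0.0, 0.1, -1.0]
gripper_width: 0.544
grip_force: 15.0
```

Run:
```python
from h import *
to(.4464,.3066,3.8,.185)
im=get_image('side');cv2.imwrite('pics/s2.png',cv2.resize(im[80:280,140:380,::-1],None,fx=3,fy=3)[:600,:720])
```

```text
t 15.15 p [0.4474 0.306  0.2802] turn [-0.001  0.001 -0.002] shift_cm [ 0.07 -0.1   9.52] w 0.544 F [-0.   0.1 -1. ]
```

View pics/s2.png

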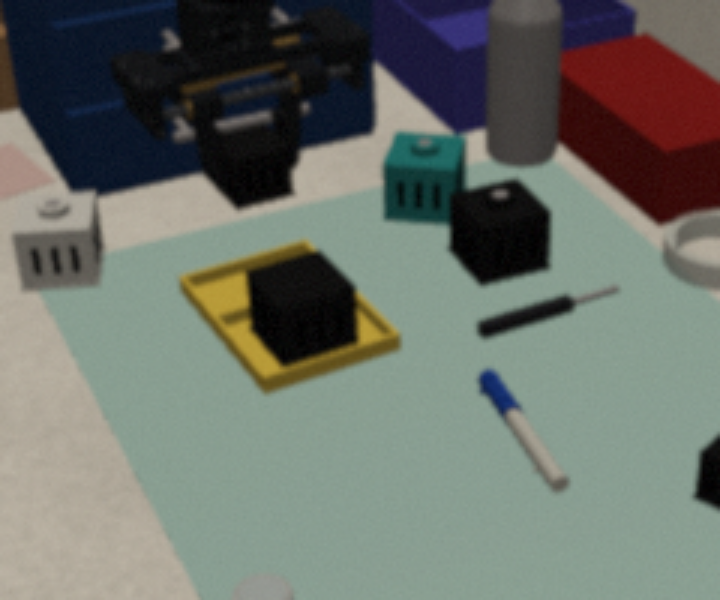

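The large bossless cover lies flat in the wide bay. The medium one is held level above the narrow bay.

Call:
drive_tool --pt "0 -0.05 1 0 0 0 0.4" --pt "0.05 0 2 0 0 0 0.4" --pt "0 0 2.2 0 0 0 0.4" --pt "0 0 2 0 0 0 0.4" --pt "0 0 1.2 0 0 0 0.4" --pt "0 0 0.6 0 0 0 0.4" --pt "0 0 0.2 0 0 0 0.4" --pt "0 0 0 0 0 0 0.4" --pt "0 0 0 0 0 0 0.4"

```text
clock: 16.32
position: [0.4468, 0.3074, 0.1894]
orientation: [[-0.066, 0.998, 0.001], [0.998, 0.066, 0.001], [0.001, 0.001, -1.0]]
contact_force: [0.5, 0.0, -0.3]
gripper_width: 0.544
grip_force: 15.0
```

Call:
drive_tool --pt "0 0 0.2 0 0 0 0.4" --pt "0 0 0.1 0 0 0 0.4" --pt "0 0 0.1 0 0 0 0.4" --pt "0 0 0 0 0 0 0.4"

```text
clock: 16.82
position: [0.4465, 0.3072, 0.1854]
orientation: [[-0.066, 0.998, -0.0], [0.998, 0.066, -0.0], [-0.0, -0.0, -1.0]]
contact_force: [-2.3, -0.8, 5.3]
gripper_width: 0.548
grip_force: 15.0
```

Call:
drive_tool --pt "0 0 0 0 0 0 0.8" --pt "0 0 0 0 0 0 0.8" --pt "0 0 0 0 0 0 0.8" --pt "0 0 -1 0 0 0 0.8" --pt "0 0 -2.5 0 0 0 0.8" --pt "0 0 -3.5 0 0 -0.06 0.8" --pt "0 0 -3.5 0 0 -0.1 0.8" --pt "0 0 -1.5 0 0 -0.1 0.8" --pt "0 0 0 0 0 -0.08 0.8" --pt "0 0 0 0 0 0 0.8"

```text
clock: 18.08
position: [0.4465, 0.3072, 0.3057]
orientation: [[-0.394, 0.919, 0.001], [0.919, 0.394, 0.001], [0.0, 0.001, -1.0]]
contact_force: [-0.4, -0.1, -0.1]
gripper_width: 0.799
grip_force: 0.0
```

Run:
```python
from h import *
to(.658,-.272,24,.27)
g=cv2.cvtColor(cv2.imread("pics/top0.png"),cv2.COLOR_BGR2GRAY);f=6;h=18
for u,v,z in((360,127,.042),(441,127,.028)):
    t=cv2.resize(g[v-h:v+h,u-h:u+h],None,fx=f,fy=f,interpolation=cv2.INTER_CUBIC)
    k=cv2.convexHull(max(cv2.findContours((cv2.GaussianBlur(t,(0,0),3)<65).astype(np.uint8),0,1)[0],key=cv2.contourArea))
    a=cv2.approxPolyDP(k,5,True)[:,0];P=ray("top",(a+.5)/f-.5+[u-h,v-h],z)[:,:2]*1000;d=np.roll(P,-1,0)-P
    print([(p.round().tolist(),round(np.hypot(*e)),round(np.degrees(np.arctan2(e[1],e[0]))%90,1)) for p,e in zip(P,d)])
```

```text
t 18.075 p [0.4465 0.3072 0.3057] turn [ 0.001 -0.    -0.014] shift_cm [-61.51  -4.24   3.57] w 0.799 F [-0.4 -0.1 -0.1]
[([681.0, -99.0], 42, np.float64(24.9)), ([644.0, -117.0], 7, np.float64(85.2)), ([637.0, -116.0], 13, np.float64(59.4)), ([625.0, -109.0], 43, np.float64(22.1)), ([609.0, -69.0], 42, np.float64(24.7)), ([647.0, -52.0], 13, np.float64(73.3)), ([660.0, -56.0], 6, np.float64(53.6)), ([665.0, -59.0], 43, np.float64(22.1))]
[([675.0, -281.0], 29, np.float64(17.1)), ([647.0, -290.0], 15, np.float64(41.3)), ([637.0, -278.0], 27, np.float64(17.2)), ([629.0, -253.0], 26, np.float64(20.8)), ([654.0, -243.0], 5, np.float64(82.9)), ([659.0, -244.0], 13, np.float64(42.0)), ([667.0, -254.0], 29, np.float64(15.4))]
```

Call:
drive_tool --pt "0 0 0 0 0 0.1 0.7" --pt "-2 0.1 0 0 0 0 0.7" --pt "-4 0.2 0 0 0 0 0.7" --pt "-5 0.2 0 0 0 0 0.7" --pt "-5 0.2 0 0 0 0 0.7" --pt "-5 0.2 0 0 0 0 0.7" --pt "-5 0.2 0 0 0 0 0.7" --pt "-5 0.2 0 0 0 0 0.7" --pt "-5 0.2 0 0 0 0 0.7" --pt "-5 0.2 0 0 0 0 0.7" --pt "-5 0.2 0 0 0 0 0.7" --pt "-5 0.2 0 0 0 0 0.7"

```text
clock: 19.58
position: [0.6198, -0.1757, 0.3045]
orientation: [[-0.302, 0.953, -0.001], [0.953, 0.302, -0.0], [0.0, -0.001, -1.0]]
contact_force: [1.3, 0.3, -0.1]
gripper_width: 0.7
grip_force: 0.0
```

Call:
drive_tool --pt "-4.5 0.2 0.5 0 0 0 0.7" --pt "-3.5 0.2 1 0 0 0 0.7" --pt "-2 0.1 1.5 0 0 0 0.7" --pt "0 0 1 0 0 0 0.7" --pt "0 0 0 0 0 0 0.7" --pt "0 0 0 0 0 0 0.7"

```text
clock: 20.32
position: [0.6549, -0.2654, 0.2648]
orientation: [[-0.303, 0.953, -0.0], [0.953, 0.303, 0.0], [0.0, -0.0, -1.0]]
contact_force: [-0.1, -0.3, 0.2]
gripper_width: 0.699
grip_force: 0.0
```

Run:
```python
from h import *
to(.658,-.272,17.5,.174)
```

```text
t 20.325 p [ 0.6549 -0.2654  0.2648] turn [-0.    -0.     0.002] shift_cm [-0.73  0.1   9.08] w 0.699 F [-0.1 -0.3  0.2]
```

Call:
drive_tool --pt "-0.4 0.05 1 0 0 0 0.7" --pt "-0.33 0.05 2 0 0 0 0.7" --pt "0 0 2 0 0 0 0.7" --pt "0 0 2 0 0 0 0.7" --pt "0 0 1.2 0 0 0 0.7" --pt "0 0 0.6 0 0 0 0.7" --pt "0 0 0.2 0 0 0 0.7" --pt "0 0 0 0 0 0 0.7" --pt "0 0 0 0 0 0 0.7"

```text
clock: 21.45
position: [0.6586, -0.2735, 0.1757]
orientation: [[-0.301, 0.954, 0.001], [0.954, 0.301, -0.001], [-0.001, 0.001, -1.0]]
contact_force: [1.5, 0.3, -0.4]
gripper_width: 0.7
grip_force: 0.0
```

Run:
```python
from h import *
to(.658,-.272,17.5,.174)
im=get_image('side');cv2.imwrite('pics/s3.png',cv2.resize(im[200:340,370:530,::-1],None,fx=4,fy=4))
```

```text
t 21.45 p [ 0.6586 -0.2735  0.1757] turn [0.001 0.001 0.001] shift_cm [ 0.16 -0.01  0.17] w 0.7 F [ 1.5  0.3 -0.4]
```

View pics/s3.png

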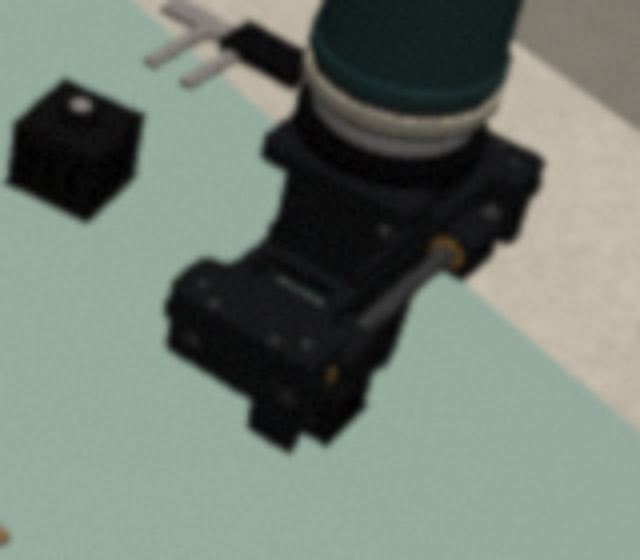

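The gripper's low finger hides most of the cap, with one corner showing to its right at (330,430). Position agrees with the measurement, so I grip.

Call:
drive_tool --pt "0.1 0 0.15 0 0 0 0.2" --pt "0 0 0 0 0 0 0.2" --pt "0 0 0 0 0 0 0.2" --pt "0 0 0 0 0 0 0.2" --pt "0 0 0 0 0 0 0.2" --pt "0 0 0 0 0 0 0.2" --pt "0 0 0 0 0 0 0.2" --newtons 12

```text
clock: 22.38
position: [0.6579, -0.2723, 0.1732]
orientation: [[-0.301, 0.954, -0.0], [0.954, 0.301, 0.0], [0.0, -0.0, -1.0]]
contact_force: [-0.4, -0.0, 0.0]
gripper_width: 0.364
grip_force: 12.0
```

Call:
drive_tool --pt "0 0 -0.5 0 0 0 0.2" --pt "0 0 -1.5 0 0 0 0.2" --pt "0 0 -3 0 0 0 0.2" --pt "0 0 -3.5 0 0 0.06 0.2" --pt "0 0 -1.5 0 0 0.12 0.2" --pt "0 0 0 0 0 0 0.2" --pt "0 0 0 0 0 0 0.2"

```text
clock: 23.25
position: [0.6576, -0.2723, 0.273]
orientation: [[-0.128, 0.992, -0.001], [0.992, 0.128, 0.0], [0.0, -0.001, -1.0]]
contact_force: [-0.3, -0.5, -0.3]
gripper_width: 0.361
grip_force: 12.0
```

Run:
```python
from h import *
to(.4237,-.2229,7.2,.27)
im=get_image('side');cv2.imwrite('pics/s4.png',cv2.resize(im[100:380,250:560,::-1],None,fx=2,fy=2))
```

```text
t 23.25 p [ 0.6576 -0.2723  0.273 ] turn [-0.001 -0.     0.002] shift_cm [  7.83 -22.58   0.3 ] w 0.361 F [-0.3 -0.5 -0.3]
```

View pics/s4.png

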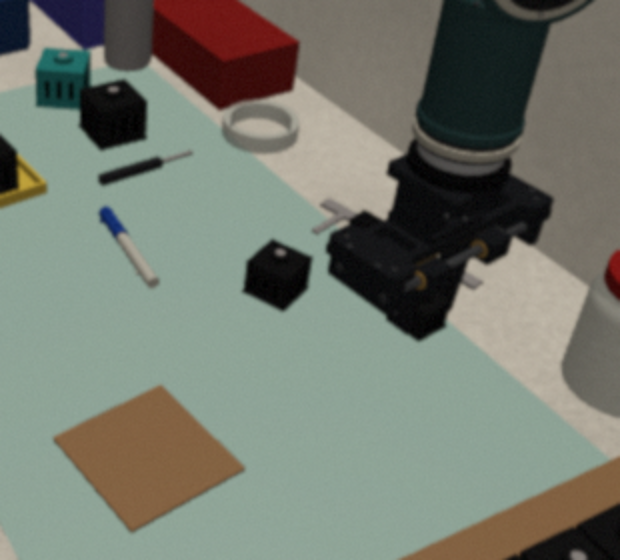

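Small cap held (opening 32 mm). The card's corners in this crop, (54,438), (161,386), (244,467) and (133,531), give a second measure of its centre.

Call:
drive_tool --pt "0.5 -1.4 0 0 0 0 0.2" --pt "1 -2.9 0 0 0 0 0.2" --pt "1.2 -3.5 0 0 0 0 0.2" --pt "1.2 -3.5 0 0 0 0 0.2" --pt "1.2 -3.5 0.5 0 0 0 0.2" --pt "1.2 -3.5 1 0 0 0 0.2" --pt "1 -2.9 1 0 0 0 0.2" --pt "0.5 -1.4 1 0 0 0 0.2" --pt "0 0 1 0 0 0 0.2" --pt "0 0 0.5 0 0 0 0.2" --pt "0 0 0 0 0 0 0.2" --pt "0 0 0 0 0 0 0.2"

```text
clock: 24.8
position: [0.4247, -0.2237, 0.2235]
orientation: [[-0.126, 0.992, 0.001], [0.992, 0.126, -0.0], [-0.0, 0.001, -1.0]]
contact_force: [-0.5, -0.4, -0.9]
gripper_width: 0.363
grip_force: 12.0
```

Run:
```python
from h import *
P=ray("side",np.array([(54,438),(161,386),(244,467),(133,531)])/2+[250,100],.004)[:,:2]
print(P.round(3).tolist(),P.mean(0),np.linalg.norm(np.roll(P,-1,0)-P,axis=1))
to(.4237,-.2229,7.2,.1772)
```

```text
[[0.357, -0.175], [0.474, -0.162], [0.489, -0.277], [0.372, -0.293]] [ 0.42318176 -0.22657437] [0.11748488 0.11594209 0.11805194 0.11842236]
t 24.8 p [ 0.4247 -0.2237  0.2235] turn [0.001 0.    0.001] shift_cm [ 0.09 -0.09  4.63] w 0.363 F [-0.5 -0.4 -0.9]
```

Call:
drive_tool --pt "0 -0.1 1 0 0 0 0.2" --pt "0 0 1.5 0 0 0 0.2" --pt "0 0 1 0 0 0 0.2" --pt "0 0 0.5 0 0 0 0.2" --pt "0 0 0.2 0 0 0 0.2" --pt "0 0 0 0 0 0 0.2" --pt "0 0 0 0 0 0 0.2"

```text
clock: 25.68
position: [0.4231, -0.2237, 0.1816]
orientation: [[-0.126, 0.992, 0.001], [0.992, 0.126, -0.0], [-0.001, 0.001, -1.0]]
contact_force: [0.5, 0.4, 0.3]
gripper_width: 0.362
grip_force: 12.0
```

Call:
drive_tool --pt "0 0 0.2 0 0 0 0.2" --pt "0 0 0.1 0 0 0 0.2" --pt "0 0 0.1 0 0 0 0.2" --pt "0 0 0.05 0 0 0 0.2" --pt "0 0 0 0 0 0 0.2"

```text
clock: 26.3
position: [0.4229, -0.2236, 0.1771]
orientation: [[-0.126, 0.992, -0.0], [0.992, 0.126, 0.0], [0.0, -0.0, -1.0]]
contact_force: [-2.4, 0.7, 5.5]
gripper_width: 0.363
grip_force: 12.0
```

Call:
drive_tool --pt "0 0 0 0 0 0 0.6" --pt "0 0 0 0 0 0 0.6" --pt "0 0 0 0 0 0 0.6" --pt "0 0 -1 0 0 0 0.6" --pt "0 0 -2.5 0 0 0 0.7" --pt "0 0 -3.5 0 0 -0.06 0.85" --pt "0 0 -2.5 0 0 -0.1 0.85" --pt "0 0 -1 0 0 -0.08 0.85" --pt "0 0 0 0 0 -0.045 0.85" --pt "0 0 0 0 0 0 0.85"

```text
clock: 27.55
position: [0.4229, -0.2236, 0.2825]
orientation: [[-0.399, 0.917, 0.001], [0.917, 0.399, -0.001], [-0.001, 0.001, -1.0]]
contact_force: [0.0, -0.2, 0.7]
gripper_width: 0.854
grip_force: 0.0
```

Run:
```python
from h import *
to(.653,-.088,23.6,.25)
```

```text
t 27.55 p [ 0.4229 -0.2236  0.2825] turn [ 0.001  0.001 -0.001] shift_cm [ 3.21 26.51  3.25] w 0.854 F [ 0.  -0.2  0.7]
```

Call:
drive_tool --pt "0.2 1.5 0 0 0 0 0.85" --pt "0.4 3 0 0 0 0 0.85" --pt "0.5 4 0 0 0 0 0.85" --pt "0.5 4.5 0 0 0 0 0.85" --pt "0.5 4.5 0 0 0 0 0.85" --pt "0.5 4.5 0.5 0 0 0 0.85" --pt "0.4 3 1 0 0 0 0.85" --pt "0.2 1.5 1 0 0 0 0.85" --pt "0 0 0.75 0 0 0 0.85" --pt "0 0 0 0 0 0 0.85" --pt "0 0 0 0 0 0 0.85"

```text
clock: 28.92
position: [0.6523, -0.089, 0.2494]
orientation: [[-0.399, 0.917, -0.0], [0.917, 0.399, -0.0], [0.0, -0.0, -1.0]]
contact_force: [-0.3, 0.3, 0.5]
gripper_width: 0.849
grip_force: 0.0
```

Run:
```python
from h import *
to(.653,-.088,23.6,.18)
```

```text
t 28.925 p [ 0.6523 -0.089   0.2494] turn [-0.    -0.    -0.002] shift_cm [0.07 0.11 6.94] w 0.849 F [-0.3  0.3  0.5]
```

Call:
drive_tool --pt "0.05 0.05 1.5 0 0 0 0.85" --pt "0 0 2 0 0 0 0.85" --pt "0 0 2 0 0 0 0.85" --pt "0 0 1 0 0 0 0.85" --pt "0 0 0.4 0 0 0 0.85" --pt "0 0 0 0 0 0 0.85" --pt "0 0 0 0 0 0 0.4" --pt "0 0 0 0 0 0 0.4" --pt "0 0 0 0 0 0 0.4" --pt "0 0 0 0 0 0 0.4" --pt "0 0 0 0 0 0 0.4" --pt "0 0 0 0 0 0 0.4" --newtons 15

```text
clock: 30.42
position: [0.6535, -0.0877, 0.1808]
orientation: [[-0.4, 0.917, 0.001], [0.917, 0.4, -0.0], [-0.0, 0.001, -1.0]]
contact_force: [0.1, -0.1, 4.6]
gripper_width: 0.543
grip_force: 15.0
```

Call:
drive_tool --pt "0 0 -0.5 0 0 0 0.4" --pt "0 0 -1.5 0 0 0 0.4" --pt "0 0 -3 0 0 0.05 0.4" --pt "0 0 -3.5 0 0 0.1 0.4" --pt "0 0 -2 0 0 0.1 0.4" --pt "0 0 0 0 0 0.035 0.4" --pt "0 0 0 0 0 0 0.4" --pt "0 0 0 0 0 0 0.4"

```text
clock: 31.42
position: [0.6526, -0.0876, 0.2835]
orientation: [[-0.127, 0.992, -0.003], [0.992, 0.127, 0.0], [0.001, -0.003, -1.0]]
contact_force: [-0.8, -0.5, -0.2]
gripper_width: 0.541
grip_force: 15.0
```

Run:
```python
from h import *
to(.4229,-.2236,7.2,.285)
im=get_image('top');cv2.imwrite('pics/t5.png',im[:,:,::-1]);cv2.imwrite('pics/t5c.png',cv2.resize(np.clip(im[180:280,370:470,::-1]*1.6,0,255).astype(np.uint8),None,fx=5,fy=5))
```

```text
t 31.425 p [ 0.6526 -0.0876  0.2835] turn [-0.003 -0.001  0.001] shift_cm [-10.62 -24.49  -0.15] w 0.541 F [-0.8 -0.5 -0.2]
```

View pics/t5c.png

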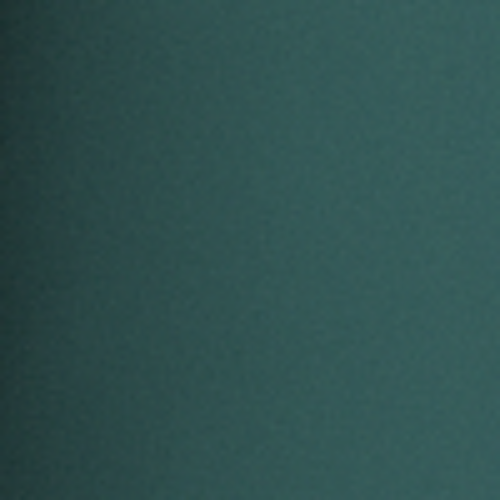

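The arm blocks the top camera here, so I rely on the recorded release point (0.4229, −0.2236).

Call:
drive_tool --pt "-0.6 -1.5 0 0 0 0 0.4" --pt "-1.2 -2.8 0 0 0 0 0.4" --pt "-1.5 -3.5 0 0 0 0 0.4" --pt "-1.6 -3.6 0 0 0 0 0.4" --pt "-1.6 -3.6 0 0 0 0 0.4" --pt "-1.6 -3.6 0 0 0 0 0.4" --pt "-1.3 -3 0 0 0 0 0.4" --pt "-0.8 -1.9 0 0 0 0 0.4" --pt "-0.42 -1 0 0 0 0 0.4" --pt "0 0 1 0 0 0 0.4" --pt "0 0 0 0 0 0 0.4" --pt "0 0 0 0 0 0 0.4"

```text
clock: 32.98
position: [0.4241, -0.2235, 0.2749]
orientation: [[-0.127, 0.992, -0.0], [0.992, 0.127, 0.0], [0.0, -0.0, -1.0]]
contact_force: [0.1, 0.2, -0.4]
gripper_width: 0.541
grip_force: 15.0
```

Run:
```python
from h import *
to(.4229,-.2236,7.2,.1848)
im=get_image('side');cv2.imwrite('pics/s6.png',cv2.resize(im[190:390,240:440,::-1],None,fx=3,fy=3))
print(proj("side",[.4229,-.2236,.040]))
```

```text
t 32.975 p [ 0.4241 -0.2235  0.2749] turn [-0.    -0.     0.001] shift_cm [ 0.   -0.12  9.01] w 0.541 F [ 0.1  0.2 -0.4]
[[323.60929016 310.9808528 ]]
```

View pics/s6.png

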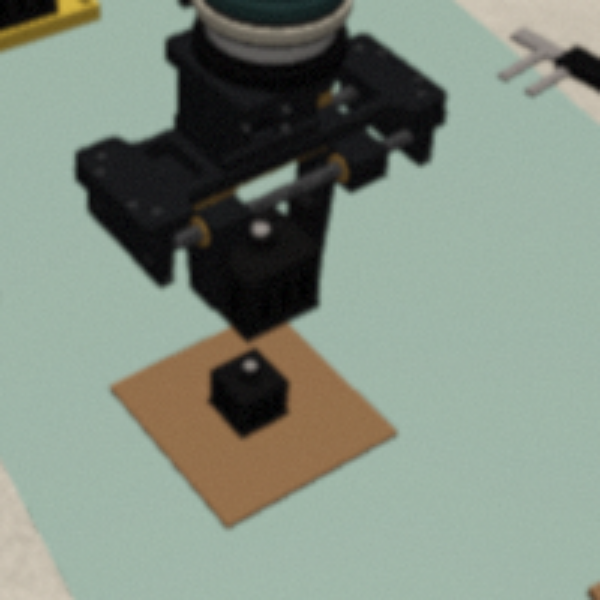

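The small cap's boss sits at (323.3,312) against a predicted (323.6,311). It is centred on the card and the medium cap hangs level above it.

Call:
drive_tool --pt "0 -0.1 0.5 0 0 0 0.4" --pt "0 0 1 0 0 0 0.4" --pt "0 0 0.5 0 0 0 0.4" --pt "0 0 0 0 0 0 0.4" --pt "0 0 0 0 0 0 0.4"

```text
clock: 33.65
position: [0.4226, -0.224, 0.2552]
orientation: [[-0.126, 0.992, 0.0], [0.992, 0.126, -0.0], [-0.0, 0.0, -1.0]]
contact_force: [0.3, -0.2, -1.0]
gripper_width: 0.538
grip_force: 15.0
```

Within 0.5 mm of the target, so I lower to about 4 mm above contact (0.189).

Call:
drive_tool --pt "0 0 1 0 0 0 0.4" --pt "0 0 1.3 0 0 0 0.4" --pt "0 0 1.3 0 0 0 0.4" --pt "0 0 1.3 0 0 0 0.4" --pt "0 0 1 0 0 0 0.4" --pt "0 0 0.5 0 0 0 0.4" --pt "0 0 0.2 0 0 0 0.4" --pt "0 0 0 0 0 0 0.4" --pt "0 0 0 0 0 0 0.4"

```text
clock: 34.78
position: [0.4228, -0.2241, 0.1897]
orientation: [[-0.126, 0.992, 0.001], [0.992, 0.126, -0.001], [-0.001, 0.001, -1.0]]
contact_force: [0.3, -0.1, 0.2]
gripper_width: 0.545
grip_force: 15.0
```

Call:
drive_tool --pt "0 0 0.15 0 0 0 0.4" --pt "0 0 0.1 0 0 0 0.4" --pt "0 0 0.1 0 0 0 0.4" --pt "0 0 0 0 0 0 0.4"

```text
clock: 35.28
position: [0.4225, -0.2239, 0.1856]
orientation: [[-0.126, 0.992, -0.0], [0.992, 0.126, 0.0], [0.0, -0.0, -1.0]]
contact_force: [1.2, 0.1, 0.1]
gripper_width: 0.545
grip_force: 15.0
```

Call:
drive_tool --pt "0 0 0.1 0 0 0 0.4" --pt "0 0 0.05 0 0 0 0.4" --pt "0 0 0 0 0 0 0.4"

```text
clock: 35.65
position: [0.4227, -0.224, 0.1848]
orientation: [[-0.126, 0.992, -0.0], [0.992, 0.126, 0.0], [0.0, -0.0, -1.0]]
contact_force: [-2.1, 1.2, 4.5]
gripper_width: 0.544
grip_force: 15.0
```

Contact exactly at the predicted height. I release and go to the large sound cover.

Call:
drive_tool --pt "0 0 0 0 0 0 0.8" --pt "0 0 0 0 0 0 0.8" --pt "0 0 0 0 0 0 0.8" --pt "0 0 -1 0 0 0 0.8" --pt "0 0 -2.5 0 0 0 0.9" --pt "0 0 -3.5 0 0 0 1" --pt "0 0 -3.5 0 0 0.05 1" --pt "0 0 -1.5 0 0 0.07 1" --pt "0 0 0 0 0 0.032 1" --pt "0 0 0 0 0 0 1"

```text
clock: 36.9
position: [0.4222, -0.2237, 0.3037]
orientation: [[0.025, 1.0, -0.001], [1.0, -0.025, 0.0], [0.0, -0.001, -1.0]]
contact_force: [-0.1, -0.1, 0.5]
gripper_width: 0.994
grip_force: 0.0
```

Run:
```python
from h import *
to(.6473,.2648,-1.5,.27)
```

```text
t 36.9 p [ 0.4222 -0.2237  0.3037] turn [-0.001 -0.     0.001] shift_cm [49.42 21.22  3.37] w 0.994 F [-0.1 -0.1  0.5]
```

Call:
drive_tool --pt "2 0.86 0 0 0 0 1" --pt "4 1.72 0 0 0 0 1" --pt "4.6 1.97 0 0 0 0 1" --pt "4.6 1.97 0 0 0 0 1" --pt "4.6 1.97 0 0 0 0 1" --pt "4.6 1.97 0 0 0 0 1" --pt "4.6 1.97 0 0 0 0 1" --pt "4.6 1.97 0 0 0 0 1" --pt "4.6 1.97 0 0 0 0 1" --pt "4.6 1.97 0 0 0 0 1" --pt "4 1.72 0 0 0 0 1" --pt "2.6 1.15 0.5 0 0 0 1"

```text
clock: 38.4
position: [0.6477, 0.2664, 0.2975]
orientation: [[0.024, 1.0, -0.002], [1.0, -0.024, -0.0], [-0.0, -0.002, -1.0]]
contact_force: [0.2, 0.1, 0.5]
gripper_width: 1.001
grip_force: 0.0
```

Call:
drive_tool --pt "0 0 1 0 0 0 1" --pt "0 0 1 0 0 0 1" --pt "0 0 0.5 0 0 0 1" --pt "0 0 0 0 0 0 1"

```text
clock: 38.9
position: [0.647, 0.2633, 0.2733]
orientation: [[0.027, 1.0, -0.002], [1.0, -0.027, -0.001], [-0.001, -0.002, -1.0]]
contact_force: [-1.0, -0.1, 0.8]
gripper_width: 1.005
grip_force: 0.0
```

Run:
```python
from h import *
to(.6473,.2648,-1.5,.194)
im=get_image('side');cv2.imwrite('pics/s7.png',cv2.resize(im[80:280,220:420,::-1],None,fx=3,fy=3))
```

```text
t 38.9 p [0.647  0.2633 0.2733] turn [-0.002  0.001 -0.001] shift_cm [0.16 0.03 7.93] w 1.005 F [-1.  -0.1  0.8]
```

View pics/s7.png

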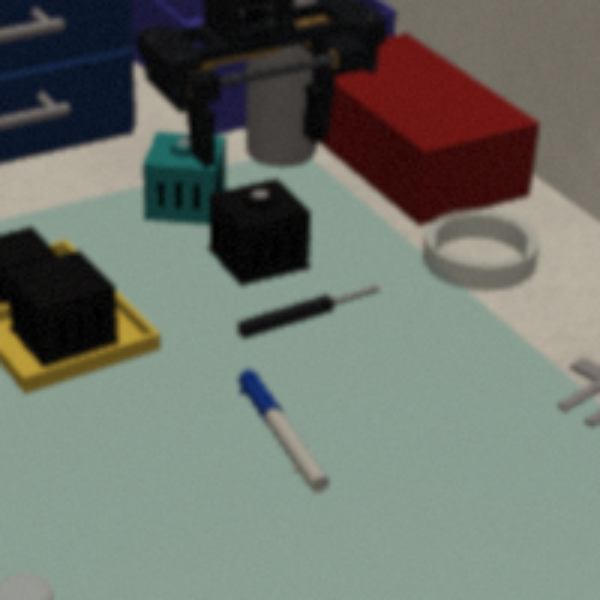

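The gripper is straight above the large sound cover, with the red box and the bottle behind. I check that the gripper body will clear them.

Run:
```python
from h import *
for z in(.0,.06,.1): print(z,ray("top",[(115,66),(214,69),(140,98),(120,95)],z)[:,:2].round(3).tolist())
print(ray("side",np.array([(425,222)])/3+[220,80],0).round(3))
o=np.array([(425,152),(425,222),(345,88)])/3+[220,80]
for z in(.04,.05,.06,.07):print(z,ray("side",o[[0]],z).round(3))
```

```text
0.0 [[0.812, 0.491], [0.805, 0.251], [0.73, 0.423], [0.737, 0.472]]
0.06 [[0.779, 0.462], [0.772, 0.238], [0.702, 0.399], [0.709, 0.445]]
0.1 [[0.757, 0.443], [0.75, 0.23], [0.684, 0.383], [0.69, 0.426]]
[[0.808 0.251 0.   ]]
0.04 [[0.835 0.3   0.04 ]]
0.05 [[0.824 0.284 0.05 ]]
0.06 [[0.813 0.268 0.06 ]]
0.07 [[0.802 0.252 0.07 ]]
```

Clear on both sides. Descend and grip.

Call:
drive_tool --pt "0.1 0 1 0 0 0 1" --pt "0 0 2 0 0 0 1" --pt "0 0 2 0 0 0 1" --pt "0 0 1.5 0 0 0 1" --pt "0 0 1 0 0 0 1" --pt "0 0 0.4 0 0 0 1" --pt "0 0 0 0 0 0 1" --pt "0 0 0 0 0 0 0.5" --pt "0 0 0 0 0 0 0.5" --pt "0 0 0 0 0 0 0.5" --pt "0 0 0 0 0 0 0.5" --pt "0 0 0 0 0 0 0.5" --newtons 20

```text
clock: 40.45
position: [0.6478, 0.2655, 0.1959]
orientation: [[0.026, 1.0, 0.001], [1.0, -0.026, 0.0], [0.0, 0.001, -1.0]]
contact_force: [-1.1, -1.0, 3.9]
gripper_width: 0.722
grip_force: 20.0
```

Call:
drive_tool --pt "0 0 0 0 0 0 0.5" --pt "0 0 -0.5 0 0 0 0.5" --pt "0 0 -1.5 0 0 0 0.5" --pt "0 0 -3 0 0 0 0.5" --pt "0 0 -4 0 0 -0.05 0.5" --pt "0 0 -3 0 0 -0.07 0.5" --pt "0 0 -1 0 0 -0.03 0.5" --pt "0 0 0 0 0 0 0.5" --pt "0 0 0 0 0 0 0.5"

```text
clock: 41.58
position: [0.6468, 0.2652, 0.3232]
orientation: [[-0.123, 0.992, -0.003], [0.992, 0.123, -0.001], [-0.001, -0.003, -1.0]]
contact_force: [0.2, 0.9, -0.4]
gripper_width: 0.725
grip_force: 20.0
```

Run:
```python
from h import *
to(.4227,-.2239,7.2,.32)
```

```text
t 41.575 p [0.6468 0.2652 0.3232] turn [-0.003  0.001 -0.002] shift_cm [-45.71 -28.36   0.32] w 0.725 F [ 0.2  0.9 -0.4]
```

Call:
drive_tool --pt "-1.5 -0.93 0 0 0 0 0.5" --pt "-3 -1.86 0 0 0 0 0.5" --pt "-4 -2.48 0 0 0 0 0.5" --pt "-4 -2.48 0 0 0 0 0.5" --pt "-4 -2.48 0 0 0 0 0.5" --pt "-4 -2.48 0 0 0 0 0.5" --pt "-4 -2.48 0 0 0 0 0.5" --pt "-4 -2.48 0 0 0 0 0.5" --pt "-4 -2.48 0 0 0 0 0.5" --pt "-4 -2.48 0 0 0 0 0.5" --pt "-3.5 -2.17 0 0 0 0 0.5" --pt "-2.5 -1.55 0 0 0 0 0.5"

```text
clock: 43.08
position: [0.4363, -0.1904, 0.3242]
orientation: [[-0.122, 0.993, -0.002], [0.993, 0.122, 0.0], [0.001, -0.002, -1.0]]
contact_force: [-0.7, 0.2, -1.0]
gripper_width: 0.724
grip_force: 20.0
```

Call:
drive_tool --pt "-2 -1.24 0 0 0 0 0.5" --pt "-1.2 -0.75 0 0 0 0 0.5" --pt "0 0 1 0 0 0 0.5" --pt "0 0 0.5 0 0 0 0.5" --pt "0 0 0 0 0 0 0.5" --pt "0 0 0 0 0 0 0.5"

```text
clock: 43.82
position: [0.4231, -0.2226, 0.3101]
orientation: [[-0.125, 0.992, -0.0], [0.992, 0.125, 0.0], [0.0, -0.0, -1.0]]
contact_force: [0.1, 0.2, -0.7]
gripper_width: 0.727
grip_force: 20.0
```

Run:
```python
from h import *
to(.4227,-.2239,7.2,.1995)
im=get_image('side');cv2.imwrite('pics/s8.png',cv2.resize(im[160:360,240:440,::-1],None,fx=3,fy=3))
print(proj("side",[.4227,-.2239,.054]))
```

```text
t 43.825 p [ 0.4231 -0.2226  0.3101] turn [-0.    -0.    -0.001] shift_cm [-0.12 -0.05 11.06] w 0.727 F [ 0.1  0.2 -0.7]
[[323.89104209 305.39300525]]
```

View pics/s8.png

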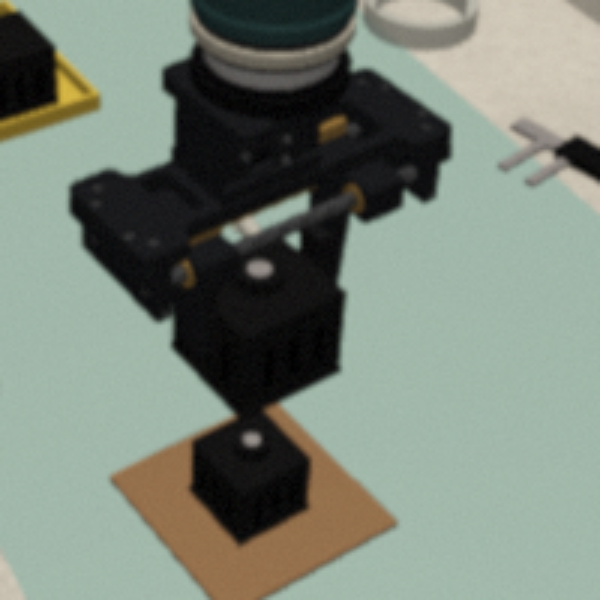

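The medium cap is right down on the card, its boss at (323.8,306.7) against a predicted (323.9,305.4). The large cap hangs level above it.

Call:
drive_tool --pt "-0.1 -0.05 0.5 0 0 0 0.5" --pt "0 0 1 0 0 0 0.5" --pt "0 0 1 0 0 0 0.5" --pt "0 0 0.5 0 0 0 0.5" --pt "0 0 0 0 0 0 0.5" --pt "0 0 0 0 0 0 0.5"

```text
clock: 44.62
position: [0.4225, -0.2243, 0.2804]
orientation: [[-0.124, 0.992, 0.0], [0.992, 0.124, -0.0], [-0.0, 0.0, -1.0]]
contact_force: [-0.6, 0.4, -1.1]
gripper_width: 0.72
grip_force: 20.0
```

Call:
drive_tool --pt "0 0 0.5 0 0 0 0.5" --pt "0 0 1 0 0 0 0.5" --pt "0 0 1.2 0 0 0 0.5" --pt "0 0 1.2 0 0 0 0.5" --pt "0 0 1.2 0 0 0 0.5" --pt "0 0 1 0 0 0 0.5" --pt "0 0 0.8 0 0 0 0.5" --pt "0 0 0.4 0 0 0 0.5" --pt "0 0 0.1 0 0 0 0.5" --pt "0 0 0 0 0 0 0.5" --pt "0 0 0 0 0 0 0.5"

```text
clock: 46.0
position: [0.4226, -0.2243, 0.2066]
orientation: [[-0.124, 0.992, 0.001], [0.992, 0.124, -0.0], [-0.001, 0.001, -1.0]]
contact_force: [0.3, 1.5, -1.6]
gripper_width: 0.723
grip_force: 20.0
```

Call:
drive_tool --pt "0 0 0.2 0 0 0 0.5" --pt "0 0 0.2 0 0 0 0.5" --pt "0 0 0.1 0 0 0 0.5" --pt "0 0 0.1 0 0 0 0.5" --pt "0 0 0 0 0 0 0.5"

```text
clock: 46.62
position: [0.4223, -0.2242, 0.2001]
orientation: [[-0.124, 0.992, -0.0], [0.992, 0.124, 0.0], [0.0, -0.0, -1.0]]
contact_force: [0.8, 0.2, 0.2]
gripper_width: 0.726
grip_force: 20.0
```

Call:
drive_tool --pt "0 0 0.07 0 0 0 0.5" --pt "0 0 0.05 0 0 0 0.5" --pt "0 0 0 0 0 0 0.5"

```text
clock: 47.0
position: [0.4225, -0.2243, 0.1998]
orientation: [[-0.124, 0.992, -0.0], [0.992, 0.124, 0.0], [0.0, -0.0, -1.0]]
contact_force: [-2.9, 1.5, 7.5]
gripper_width: 0.722
grip_force: 20.0
```

Contact at the expected height (resting on the medium cap would have shown 3 mm higher). I release and clear out.

Call:
drive_tool --pt "0 0 0 0 0 0 1" --pt "0 0 0 0 0 0 1" --pt "0 0 0 0 0 0 1" --pt "0 0 -1 0 0 0 1" --pt "0 0 -2.5 0 0 0 1" --pt "0 0 -4 0 0 0 1" --pt "0 0 -4 0 0 0 1" --pt "0 0 -2 0 0 0 1" --pt "2 0 0 0 0 0 1" --pt "4 0 0 0 0 0 1" --pt "5 0 0 0 0 0 1" --pt "5 0 0 0 0 0 1"

```text
clock: 48.5
position: [0.401, -0.0632, 0.3325]
orientation: [[-0.123, 0.992, -0.002], [0.992, 0.123, 0.001], [0.001, -0.002, -1.0]]
contact_force: [1.3, 0.1, 0.2]
gripper_width: 1.002
grip_force: 0.0
```

Call:
drive_tool --pt "4 0 0 0 0 0 1" --pt "3 0 0 0 0 0 1" --pt "1.5 0 0 0 0 0 1" --pt "0 0 0 0 0 0 1" --pt "0 0 0 0 0 0 1"

```text
clock: 49.12
position: [0.3915, 0.019, 0.3332]
orientation: [[-0.124, 0.992, -0.001], [0.992, 0.124, -0.0], [0.0, -0.001, -1.0]]
contact_force: [1.2, 0.7, -0.5]
gripper_width: 0.999
grip_force: 0.0
```

Run:
```python
from h import *
a=get_image('top')[:,:,::-1];b=get_image('side')[:,:,::-1]
b2=cv2.resize(b[100:380,130:510],(800,590));cv2.imwrite('pics/e1.png',np.clip(b2*1.3,0,255).astype(np.uint8));cv2.imwrite('pics/e2.png',a)
print(proj("side",[.4225,-.2243,.068]),proj("side",[.4519,.2249,.060]),proj("side",[.4465,.3072,.046]))
```

```text
[[324.20798999 299.73326979]] [[239.79977222 171.77328659]] [[225.51809878 161.245048  ]]
```

View pics/e1.png

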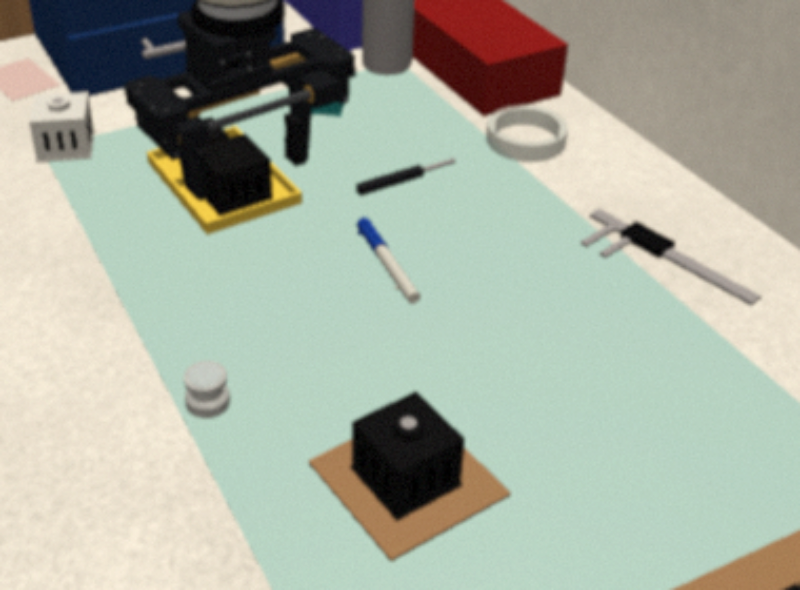

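View pics/e2.png

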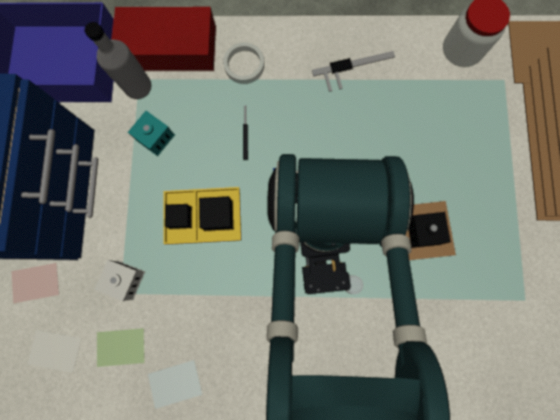

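The side view shows the large cover flat and centred on the card, its boss at about (324,301) against a predicted (324,300). The top view shows both rejects flat in their own bays, at (178,216) and (215,213). The scraper is unmoved at (245,140), and the marker hasn't moved in the side view.

```bash
python3 -c "
from station import *
print(close_job())"
```

```text
the job is handed in; nothing more can be done
None
```

The job is handed in: the two bossless covers lie flat in their tray bays, the three sound covers are nested in the middle of the card, and the pen and scraper were not touched; it took about 49 s of robot time.

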